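# Load corked flasks into the stall's gravity chute

### The arm

A 6-joint arm with a two-finger parallel gripper is mounted at the origin on the work surface. World frame = base frame: x ahead of the robot, y to its left, z up, the work surface at z = 0. Lengths are in m, angles in rad, forces in N, time in s.
With the tool pointing down it reaches from about 0.425 to 1.125 m from the base axis. Payload 14.9 kg.
Tool frame: the origin (TCP) lies at the very end of the fingers, on their centre line; the grasp point (between the pads) lies ctrl.tcp_to_grasp behind it (ctrl.tcp_to_grasp is the distance from the TCP to the grasp point, in m); z points along the fingers, y is the line along which they close (so a half turn about z gives the same grasp; the last joint's range is limited). The gripper opens to 91 mm and grips with 3 to 60 N. Pads are 32 mm wide; open, the fingers measure 118 mm over their backs; the gripper's body (76 mm by 178 mm) begins 60 mm behind the grasp point.
Start: joints at [1.193, 0.379, 1.734, -0, 1.028, -0.033], TCP at [0.237, 0.659, 0.214] pointing down, gripper open.
Joint ranges: [-2.77, 2.77], [-0.74, 2.19], [0, 2.66], [-1.06, 4.2], [0.31, 2.87], [-3.08, 3.08]. Speed limits (rad/s): [1.89, 1.89, 2.39, 3.14, 3.14, 3.14].

### API

Orientations are given as a unit quaternion [x, y, z, w].
In Python, from workcell import ctrl gives the robot as it stands. The module is installed in compiled form; this text tells all that it offers.
- The arm moves only by the shell command python3 -m jog 'ROWS' [FORCE]. ROWS is JSON, a list that holds one entry, the list of rows, each a list of 7 numbers: the opening, from 0 (shut) to 1 (fully open), then the shift along the tool's x, y, z scaled (see below), then the turn, a rotation vector about the tool's x, y, z scaled (see below). In form: [[[jaw, tx, ty, tz, ax, ay, az], ...]]. A call has 1 to 12 rows; each row shifts and turns the commanded pose from where the row before left it, along the tool's axes as they then stand; what a row does not reach is not made up. The controller multiplies each number of a shift by 0.03 m and each number of a turn by 4 degrees. A row lasts 1/8 s, in which the tool goes at most 62.5 mm and 10.7 degrees, less where a joint would pass 70% of its speed; a pose out of reach is approached as far as the arm can. A call with a number of a shift or a turn outside -1 to 1 is refused whole. A call with a gripper value outside its range is refused whole. The fingers move at their own pace and stop on an object; FORCE is the grip in N (left out, the last holds). Time passes only in rows, so rows that do not move let the fingers close. It gives the time, the measured TCP pose, the force, the opening and the grip force at its end, in the units of the state.
- ctrl.get_obs(): the state, without advancing time (a new reading comes with each control period).
- ctrl.capture(name): name is "scene" or "top" or "wrist"; returns (picture, depth): 400x640x3 uint8, red, green, blue; 400x640 float32, m along the optical axis (not along the pixel's ray), 0 where there is no reading.
- ctrl.camera_params(name): a dict with "camera_matrix" (3x3 intrinsics, pixels), "cam_to_world" (4x4, takes a point from camera to world coordinates). Camera axes: x right, y down, z forward; pixel columns grow to the right and rows downward; lengths in m; the calibration is good to about 2 mm. A picture is of the moment at which its call begins: read the wrist's pose just before it. camera_params takes no time and is no camera call; for the wrist camera it gives the pose at the moment of the call.
- ctrl.finish_job(): hands the job in; it is judged then, once.
The state is a dict: "clock": time; "q": joint angles; "dq": joint speeds; "effort": joint torques, N m; "ee_pos": TCP position; "orientation": TCP orientation; "wrist_force": force on the tool from outside, world axes, zero at the start; "moment": the same for the moment, N m; "opening": finger opening in m; "finger_force": force on a finger pad.
Only numpy, scipy, OpenCV 4.12 (cv2) and the standard library are available. Lean on these libraries where they do the work, as an engineer would, in place of code of your own. Each camera call takes 0.05 s, during which the arm holds its last target. There are 200 camera calls.

### The job

Load both flasks, the blue one that stands and the green one that lies on its back, into the sloping chute, in either order: base first, cork uphill, brass lug facing up so that it runs through the slot of the red gate, and both slid right down, the first against the rubber stop and the second against the first one's cork. Leave the three stones where they are.

Things in the scene. Friction and masses are not known exactly. Their poses are not given: they have to be found in the camera images.
- chute: Plywood stand of the gravity chute, fixed to the table; base board 270 x 150 x 12 mm. Origin on the table, vertically below the channel's origin; z up, x horizontal, in the uphill direction of the channel. The base board reaches from 80 mm behind the origin to 190 mm ahead of it along x. A post 22 x 30 mm at x = 126 mm, 190 mm tall, carries the channel from below.
- channel: White open-topped channel on the stand, rising at 55 degrees from level, fixed. Origin: middle of its floor at the rubber stop (40 mm high), 35 mm above the table; x uphill along the floor, z normal to the floor (out of the open side), y across. A flask fully down has its origin at x = 0 (first) or 110 mm (second), y = 0, z = 14 mm, its z along this x, its x along this z.
- gate (a point): Middle of the slot in the red gate that bridges the channel from x = 150 to 166 mm (channel frame). Its roof lies 32 to 37 mm above the floor and is split along x by an open slot 20 mm wide, for the lug. This point lies on the roof's top.
- mouth (a point): Middle of the channel's floor at its mouth, x = 220 mm. Side walls: 52 mm apart, 24 mm above the floor, x = 0 to 200 mm, then flared to 63 mm at 220 mm. Floor 60 mm wide to 214 mm, then a bare tongue 30 mm wide to 266 mm that fingers can straddle. A flask laid in with its base near 174 mm is above the gate; let go, in line, it slides down by itself.
- blue_flask: Blue flat flask, corked, standing on its base at the start, lug any way; z runs from the flat base to the cork, x out of the broad face with the lug. Origin: centre of the base. Body 46 (y) x 28 (x) x 90 mm, the lowest 6 mm stepped in 2.5 mm; cork 24 mm across, top at 110 mm. About 0.22 kg, friction 0.6.
- green_flask: Green flask of the same shape, at the start lying on its back, lug (x axis) up; z runs from the flat base to the cork, x out of the broad face with the lug. Origin: centre of the base. Body 46 (y) x 28 (x) x 90 mm, the lowest 6 mm stepped in 2.5 mm; cork 24 mm across, top at 110 mm. About 0.22 kg, friction 0.6.
- blue_flask_lug (a point): Middle of the outer face of the blue flask's brass lug (28, 0, 35 mm in the flask's frame). The lug stands 14 mm proud of the body's +x face, is 12 mm wide and runs from 15 to 55 mm above the base.
- green_flask_lug (a point): Middle of the outer face of the green flask's brass lug (28, 0, 35 mm in the flask's frame). The lug stands 14 mm proud of the body's +x face, is 12 mm wide and runs from 15 to 55 mm above the base.
- red_jasper: Dark red stone, loose, 85 x 70 x 50 mm, origin under its centre. To be left alone.
- sulphur: Yellow stone, loose, 70 x 60 x 50 mm, origin under its centre. To be left alone.
- lapis: Flat blue stone, loose, 100 x 70 x 35 mm, origin under its centre. To be left alone.
There are look-alikes about, which are no part of the job. There is more than one size of the green_flask; the job needs the smaller. There is more than one size of the blue_flask; the one meant has the size given above.

How it is judged:
On the way:
1. one flask has slid all the way to the rubber stop, base first, lug up (((x of blue_flask in the frame of channel below 0.012 m and y of blue_flask in the frame of channel between -0.008 and 0.008 m and z of blue_flask in the frame of channel between 0.006 and 0.022 m and z of blue_flask_lug in the frame of channel above 0.034 m and angle between blue_flask's own z axis and vertical below 0.9 rad and angle between the z axis of blue_flask and the x axis of channel, either way round below 0.12 rad) or (x of green_flask in the frame of channel below 0.012 m and y of green_flask in the frame of channel between -0.008 and 0.008 m and z of green_flask in the frame of channel between 0.006 and 0.022 m and z of green_flask_lug in the frame of channel above 0.034 m and angle between green_flask's own z axis and vertical below 0.9 rad and angle between the z axis of green_flask and the x axis of channel, either way round below 0.12 rad))), for 0.2 s.
At the end, for the whole second after the job is handed in: Both flasks lie at rest in the channel below its top, one behind the other: bases within 122 mm of the rubber stop along the slope, centred within 8 mm, lying on the floor within 8 mm, in line with the channel within 0.12 rad, corks uphill and lugs up (x of blue_flask in the frame of channel between -0.008 and 0.122 m and y of blue_flask in the frame of channel between -0.008 and 0.008 m and z of blue_flask in the frame of channel between 0.006 and 0.022 m and z of each of blue_flask_lug, green_flask_lug in the frame of channel above 0.034 m and angle between each of blue_flask, green_flask's own z axis and vertical below 0.9 rad and angle between the z axis of each of blue_flask, green_flask and the x axis of channel, either way round below 0.12 rad and linear speed of each of blue_flask, green_flask below 0.02 m/s and x of green_flask in the frame of channel between -0.008 and 0.122 m and y of green_flask in the frame of channel between -0.008 and 0.008 m and z of green_flask in the frame of channel between 0.006 and 0.022 m); the robot touches nothing.
It fails at once if the red jasper is shifted by more than 30 mm (distance of red_jasper from where it was at the start of the episode above 0.03 m).
It fails at once if the sulphur is shifted by more than 30 mm (distance of sulphur from where it was at the start of the episode above 0.03 m).
It fails at once if the lapis is shifted by more than 30 mm (distance of lapis from where it was at the start of the episode above 0.03 m).
It also fails if it takes over 58 s, if anything falls off the work surface, if the arm or the gripper's body presses on something with over 40 N, if the wrist force passes 120 N, or if a joint passes its speed limit or range.

## Working session

There is one attempt and no reset: what is moved stays moved. The work goes in short steps, Python scripts to look and compute and a shell command to move; the robot and the scene stay as the last step left them, time stands still between calls to the robot, and variables do not carry over. Pictures are saved under pics/ and viewed, at most 12 in all, crops included, and the job is handed in when it is done.

```bash
mkdir -p pics; cat > h.py <<'E'
import numpy as np, cv2
from scipy.spatial.transform import Rotation as R
from workcell import ctrl
def snap(n,tag):
    p=ctrl.camera_params(n); im,d=ctrl.capture(n)
    cv2.imwrite(f'pics/{tag}.png',im[:,:,::-1]); np.savez(f'{tag}.npz',im=im,d=d,K=p['camera_matrix'],T=p['cam_to_world'])
    return im,d
def cloud(tag):
    z=np.load(tag+'.npz'); d=z['d'];K=np.array(z['K']);T=np.array(z['T'])
    v,u=np.mgrid[:400,:640]; P=np.stack([(u-K[0,2])/K[0,0]*d,(v-K[1,2])/K[1,1]*d,d],-1)
    W=P@T[:3,:3].T+T[:3,3]; W[d<=0]=np.nan
    return z['im'],W
E
python3 - <<'E'
from h import *
o=ctrl.get_obs(); print(o, ctrl.tcp_to_grasp)
for n in('scene','top'): snap(n,n+'0'); print(n,ctrl.camera_params(n))
E
```

```text
{'clock': 0.0, 'q': array([ 1.19270619e+00,  3.79390406e-01,  1.73477268e+00, -1.72237255e-05,
        1.02849508e+00, -3.32808766e-02]), 'dq': array([ 1.78888599e-04,  3.67285272e-05,  2.13475067e-03, -7.21227223e-04,
        1.34856982e-03,  9.31910455e-04]), 'effort': array([-3.07680086e-03, -7.63728118e+01, -4.34370911e+01,  6.50355709e-02,
        4.23848606e-02, -6.30687737e-05]), 'ee_pos': array([0.2364645 , 0.65843665, 0.21330496]), 'orientation': array([ 1.71547415e-01,  9.85175721e-01, -5.23033819e-04, -1.01591043e-04]), 'wrist_force': array([-1.57342947, -0.36712865,  0.74161201]), 'moment': array([0.02107033, 0.03260644, 0.01152551]), 'finger_force': 0.0, 'opening': 0.09136129224080884} 0.0188
scene {'camera_matrix': array([[464.34268113,   0.        , 315.927802  ],
       [  0.        , 464.34268113, 198.64723934],
       [  0.        ,   0.        ,   1.        ]]), 'cam_to_world': array([[-0.68929474,  0.47736329, -0.54497436,  1.1025562 ],
       [ 0.72416125,  0.43163111, -0.53785228,  0.53530054],
       [-0.02152305, -0.76538806, -0.64320905,  0.79092954],
       [ 0.        ,  0.        ,  0.        ,  1.        ]])}
top {'camera_matrix': array([[418.5340457 ,   0.        , 321.40891808],
       [  0.        , 418.5340457 , 200.81711591],
       [  0.        ,   0.        ,   1.        ]]), 'cam_to_world': array([[ 0.02030886, -0.99850651,  0.05071788,  0.52173635],
       [-0.99979272, -0.02020957,  0.00246964, -0.00432064],
       [-0.00144097, -0.05075752, -0.99870997,  1.06186718],
       [ 0.        ,  0.        ,  0.        ,  1.        ]])}
```

View pics/scene0.png

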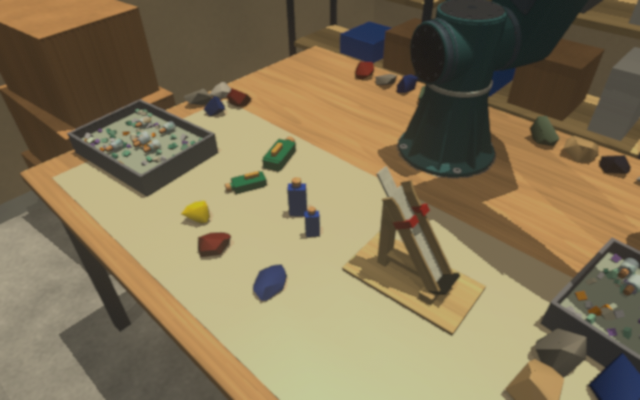

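View pics/top0.png

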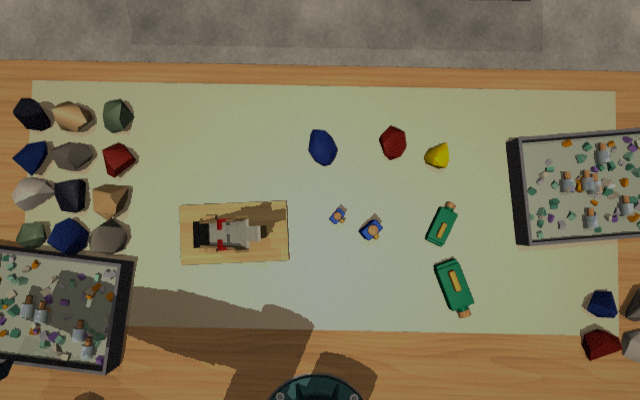

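Candidates: the greens are at top pixels (441,224) and (453,287), the blues at (338,215) and (371,229). I'll measure their sizes and make crops.

```bash
python3 - <<'E'
from h import *
im,W=cloud('top0'); hsv=cv2.cvtColor(im,cv2.COLOR_RGB2HSV)
# table plane check
print('table',np.nanmedian(W[100:130,180:280,2]))
for name,(u,v) in dict(g1=(441,224),g2=(453,287),b1=(338,215),b2=(371,229)).items():
    r=40; S=W[v-r:v+r,u-r:u+r].reshape(-1,3); h=hsv[v-r:v+r,u-r:u+r].reshape(-1,3)
    yy,xx=np.mgrid[v-r:v+r,u-r:u+r]
    rr=38 if name[0]=='g' else 18
    m=(S[:,2]>0.012)&(np.hypot(xx-u,yy-v).ravel()<rr)
    Q=S[m].astype(np.float32); rect=cv2.minAreaRect(Q[:,:2]); 
    print(name,m.sum(),'rect',np.round(rect[0],4),np.round(rect[1],4),round(rect[2],1),'z pct',np.round(np.percentile(Q[:,2],[5,25,50,75,95,99]),4))
a=cv2.resize(im[190:330,320:490],None,fx=4.4,fy=4.2,interpolation=cv2.INTER_CUBIC)
cv2.imwrite('pics/crop1.png',a[:,:,::-1])
# chute axis: base board & channel
m=(W[...,2]>0.05)&(W[...,2]<0.3); m[:, :175]=0; m[:,295:]=0; m[:195]=0; m[270:]=0
Q=W[m]; w=(hsv[m][:,1]<60)&(hsv[m][:,2]>110)
F=Q[w]; 
A=np.c_[F[:,:2],np.ones(len(F))]
for _ in range(8):
    c,*_=np.linalg.lstsq(A,F[:,2],rcond=None); e=abs(A@c-F[:,2]); k=e<max(.004,np.percentile(e,80)*.7); F=F[k];A=A[k]
    if k.all():break
g=c[:2];print('n',len(F),'slope',np.degrees(np.arctan(np.hypot(*g))),'dir',np.degrees(np.arctan2(g[1],g[0])),c, F.min(0),F.max(0))
b=(abs(W[...,2]-0.012)<.006)&(hsv[...,0]<25)&(hsv[...,1]>60); b[:,:170]=0;b[:,300:]=0;b[:195]=0;b[275:]=0
n,l,st,_=cv2.connectedComponentsWithStats(b.astype(np.uint8)); i=1+st[1:,4].argmax()
print('board',cv2.minAreaRect(W[l==i][:,:2].astype(np.float32)))
im2=np.load('scene0.npz')['im'];cv2.imwrite('pics/crop2.png',cv2.resize(im2[150:340,210:500],None,fx=2.7,fy=2.7,interpolation=cv2.INTER_CUBIC)[:,:,::-1])
E
```

```text
table 0.0015191953572090133Traceback (most recent call last):
  File "<stdin>", line 10, in <module>
cv2.error: OpenCV(4.12.0) /io/opencv/modules/imgproc/src/convhull.cpp:143: error: (-215:Assertion failed) total >= 0 && (depth == CV_32F || depth == CV_32S) in function 'convexHull'
```

```bash
cat > m.py <<'E'
from h import *
im,W=cloud('top0'); hsv=cv2.cvtColor(im,cv2.COLOR_RGB2HSV)
rectf=lambda Q:cv2.minAreaRect(np.ascontiguousarray(Q[:,:2],dtype=np.float32))
U,V=np.meshgrid(np.arange(640),np.arange(400))
for name,(u,v,rr) in dict(g1=(441,224,32),g2=(453,287,38),b1=(338,215,18),b2=(371,229,18)).items():
    m=(W[...,2]>0.012)&(np.hypot(U-u,V-v)<rr); Q=W[m]; r=rectf(Q)
    print(name,m.sum(),np.round(r[0],4),np.round(r[1],4),round(r[2],1),'z',np.round(np.percentile(Q[:,2],[5,25,50,75,95,99]),4))
a=cv2.resize(im[190:330,320:490],None,fx=4.4,fy=4.2,interpolation=cv2.INTER_CUBIC)
cv2.imwrite('pics/crop1.png',a[:,:,::-1])
im2=np.load('scene0.npz')['im'];cv2.imwrite('pics/crop2.png',cv2.resize(im2[150:340,210:500],None,fx=2.7,fy=2.7,interpolation=cv2.INTER_CUBIC)[:,:,::-1])
box=(U>175)&(U<295)&(V>195)&(V<270)
m=box&(W[...,2]>0.05)&(W[...,2]<0.3)&(hsv[...,1]<60)&(hsv[...,2]>110)
F=W[m]; rng=np.random.default_rng(0); best=0
for _ in range(500):
    p=F[rng.choice(len(F),3,False)]; n=np.cross(p[1]-p[0],p[2]-p[0]); n/=np.linalg.norm(n)+1e-12; n*=np.sign(n[2]+1e-12)
    k=abs((F-p[0])@n)<.003
    if .4<n[2]<.75 and k.sum()>best: best=k.sum(); K=k
F=F[K]; c=F.mean(0); n=np.linalg.svd(F-c)[2][2]; n*=np.sign(n[2])
print('floor',best,c,n,'slope',np.degrees(np.arccos(n[2])),'updir',np.degrees(np.arctan2(-n[1],-n[0])),F.min(0),F.max(0),rectf(F))
b=box&(abs(W[...,2]-0.0135)<.006)&(hsv[...,0]<25)&(hsv[...,1]>60)
_,l,st,_=cv2.connectedComponentsWithStats(b.astype(np.uint8)); i=1+st[1:,4].argmax()
print('board',rectf(W[l==i]))
E
python3 m.py
```

```text
g1 787 [ 0.5273 -0.3042] [0.0469 0.1102] 64.6 z [0.0199 0.0257 0.0275 0.0295 0.0418 0.0433]
g2 1372 [ 0.3658 -0.3346] [0.1407 0.0606] 21.8 z [0.0221 0.0329 0.035  0.0369 0.0532 0.0555]
b1 154 [ 0.535 -0.043] [0.0311 0.0353] 47.6 z [0.0418 0.0674 0.0697 0.0824 0.0866 0.0875]
b2 316 [ 0.5028 -0.1242] [0.0415 0.0461] 42.1 z [0.035  0.0845 0.0896 0.1065 0.1109 0.1128]
floor 831 [0.49551448 0.17819618 0.16892754] [-0.05777492  0.81543105  0.57596377] slope 54.83284659655896 updir -85.94725213984967 [0.46808533 0.11476535 0.0504239 ] [0.52491082 0.26300853 0.25401608] ((0.49570995569229126, 0.18890193104743958), (0.056875962764024734, 0.1479494720697403), 1.071803331375122)
board ((0.4924251139163971, 0.21741396188735962), (0.1498623639345169, 0.27084073424339294), 3.7764010429382324)
```

View pics/crop1.png

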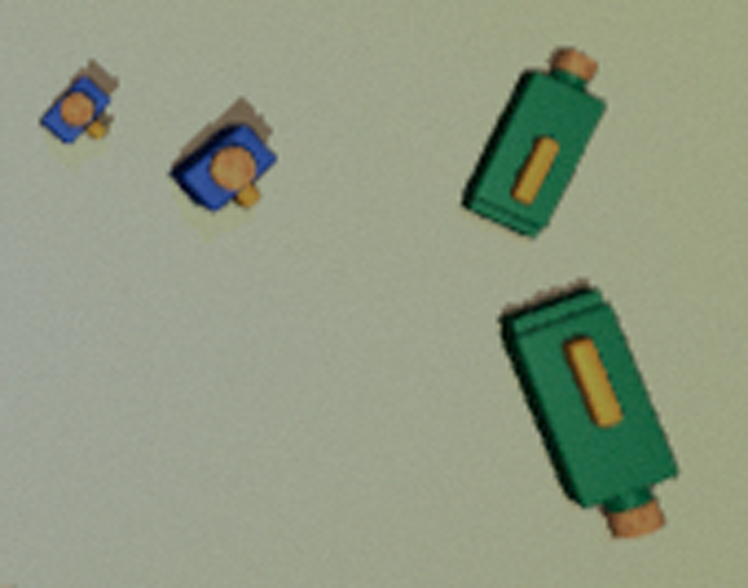

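View pics/crop2.png

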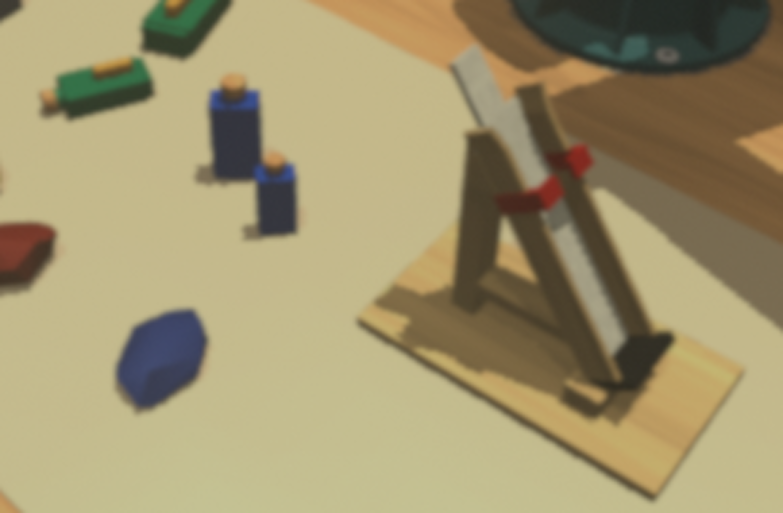

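The job flasks are the smaller green at top (441,224), about 110 mm long, and the taller blue at (371,229), cork top at about 110 mm. The larger green (453,287, 140 mm) and the small blue (338,215, 87 mm) are decoys. The chute's uphill direction heads to about -86°, with its origin near (0.489, 0.272).

```bash
cat >> h.py <<'E'
a=np.radians(-86.1); u=np.array([np.cos(a),np.sin(a),0]); up=np.array([0,0,1.])
c,s=np.cos(np.radians(55)),np.sin(np.radians(55))
X=c*u+s*up; Z=-s*u+c*up; Y=np.cross(Z,X); O=np.array([.4887,.2723,.035]); C=np.c_[X,Y,Z]
def ch(p): return O+C@np.array(p)
def frame(z,x): z=z/np.linalg.norm(z); x=x-z*(x@z); x/=np.linalg.norm(x); return np.c_[x,np.cross(z,x),z]
def down(h): h=np.radians(h); return frame(np.array([0,0,-1.]),np.array([np.cos(h),np.sin(h),0]))
def plan(p=None,Rt=None):
    o=ctrl.get_obs(); R0=R.from_quat(o['orientation']).as_matrix(); 
    print('t',round(o['clock'],2),'tcp',np.round(o['ee_pos'],4),'q',np.round(o['q'],2),'open',round(o['opening'],4),'x head',np.round(np.degrees(np.arctan2(R0[1,0],R0[0,0])),1))
    if p is not None: print('shift units',np.round(R0.T@(np.array(p)-o['ee_pos'])/.03,2), 'in target axes',None if Rt is None else np.round(Rt.T@(np.array(p)-o['ee_pos'])/.03,2))
    if Rt is not None: print('turn units',np.round(np.degrees(R.from_matrix(R0.T@Rt).as_rotvec())/4,2))
def wr(q1,phi,Rt):
    B=R.from_euler('ZY',[q1,phi]).as_matrix(); e=R.from_matrix(B.T@Rt).as_euler('ZYZ'); 
    return np.round([[e[0],e[1],(e[2]-np.pi/2+np.pi)%(2*np.pi)-np.pi]],2)
E
python3 - <<'E'
from h import *
for nm,p,Rt in [('B s+',ch([.23,0,.014]),frame(-X,Z)),('B s-',ch([.23,0,.014]),frame(-X,-Z)),('A +',ch([.245,0,-.0]),frame(-Z,X)),('A -',ch([.245,0,0]),frame(-Z,-X))]:
    w=p-.25*Rt[:,2]; q1=np.arctan2(w[1],w[0]); print(nm,np.round(p,3),np.round(w,3),round(q1,2),[wr(q1,f,Rt).tolist() for f in (1.4,1.7,2.0)])
exec(open('m.py').read().split("for name")[0].split("import *")[1])
U,V=np.meshgrid(np.arange(640),np.arange(400))
blue=(abs(hsv[...,0].astype(int)-113)<16)&(hsv[...,1]>90); m=blue&(np.hypot(U-371,V-229)<18)&(W[...,2]>.080)&(W[...,2]<.1)
print('blue top',m.sum(),rectf(W[m]),np.median(W[m][:,2]))
gr=(abs(hsv[...,0].astype(int)-75)<20)&(hsv[...,1]>70); m=gr&(np.hypot(U-441,V-224)<32)&(W[...,2]>.021)
print('green top',m.sum(),rectf(W[m]))
lug=(hsv[...,0]<28)&(hsv[...,1]>90)
m=lug&(np.hypot(U-441,V-224)<32)&(W[...,2]>.034);print('green lug/cork',rectf(W[m]))
m=lug&(np.hypot(U-371,V-229)<18)&(W[...,2]>.1);print('blue cork',W[m].mean(0))
m=lug&(np.hypot(U-371,V-229)<18)&(W[...,2]<.075)&(W[...,2]>.03);print('blue lug',m.sum(),W[m].mean(0))
E
```

```text
B s+ [0.497 0.152 0.231] [0.507 0.009 0.436] 0.02 [[[0.62, 1.74, 0.06]], [[0.61, 1.49, -0.12]], [[0.65, 1.25, -0.3]]]
B s- [0.497 0.152 0.231] [0.507 0.009 0.436] 0.02 [[[0.62, 1.74, -3.08]], [[0.61, 1.49, 3.03]], [[0.65, 1.25, 2.85]]]
A + [0.498 0.132 0.236] [0.484 0.336 0.379] 0.61 [[[-0.96, 2.11, -2.97]], [[-0.85, 1.92, -2.7]], [[-0.79, 1.71, -2.48]]]
A - [0.498 0.132 0.236] [0.484 0.336 0.379] 0.61 [[[-0.96, 2.11, 0.18]], [[-0.85, 1.92, 0.44]], [[-0.79, 1.71, 0.66]]]
blue top 143 ((0.5078428387641907, -0.11905123293399811), (0.026557188481092453, 0.045103494077920914), 42.275875091552734) 0.08952326667910093
green top 595 ((0.5205672383308411, -0.30069103837013245), (0.046573203057050705, 0.09484017640352249), 65.14761352539062)
green lug/cork ((0.508407711982727, -0.2953898012638092), (0.012133857235312462, 0.037666819989681244), 66.71137237548828)
blue cork [ 0.50716707 -0.11934066  0.10958414]
blue lug 21 [ 0.49029851 -0.13446817  0.05297547]
```

```bash
python3 -m jog '[[[1,-0.9,-0.3,-1,0,0,0],[1,-0.9,-0.3,-1,0,0,0],[1,-0.9,-0.3,-1,0,0,0],[1,-0.9,-0.3,-1,0,0,0],[1,-0.9,-0.3,-1,0,0,0],[1,-0.9,-0.3,0,0,0,0],[1,-0.9,-0.3,0,0,0,0],[1,-0.9,-0.3,0,0,0,0],[1,-0.9,-0.3,0,0,0,0],[1,-0.9,-0.3,0,0,0,0],[1,-0.9,-0.3,0,0,0,0],[1,-0.9,-0.3,0,0,0,0]]]'
python3 -m jog '[[[1,0,0,0,0,0,-1],[1,0,0,0,0,0,-1],[1,0,0,0,0,0,-1],[1,0,0,0,0,0,-1],[1,0,0,0,0,0,-1],[1,0,0,0,0,0,-1],[1,0,0,0,0,0,-1],[1,0,0,0,0,0,-1],[1,0,0,0,0,0,-1],[1,0,0,0,0,0,-1],[1,0,0,0,0,0,-1],[1,0,0,0,0,0,-1]]]'
python3 -c "
from h import *
plan([.5075,-.1192,.25],down(-138))"
```

```text
clock: 1.6
ee_pos: [0.5056, 0.4469, 0.3636]
orientation: [0.172, 0.985, -0.0, -0.0]
wrist_force: [0.8, 1.6, 0.0]
opening: 0.091
finger_force: 0.0
clock: 3.1
ee_pos: [0.5049, 0.4475, 0.3635]
orientation: [-0.245, 0.969, -0.0, -0.0]
wrist_force: [-0.3, 0.3, -0.4]
opening: 0.0911
finger_force: 0.0
t 3.1 tcp [0.5049 0.4475 0.3635] q [ 0.69  0.21  1.68  0.    1.26 -1.38] open 0.0911 x head -151.6
shift units [  8.9  -16.66   3.79] in target axes [ 12.58 -14.1    3.78]
turn units [-0.   -0.01 -3.41]
```

```bash
python3 -m jog '[[[1,0.525,-0.98,0,0,0,0],[1,0.525,-0.98,0,0,0,0],[1,0.525,-0.98,0,0,0,0],[1,0.525,-0.98,0,0,0,0],[1,0.525,-0.98,0,0,0,0],[1,0.525,-0.98,0,0,0,0],[1,0.525,-0.98,0,0,0,0],[1,0.525,-0.98,0,0,0,0],[1,0.525,-0.98,0,0,0,0],[1,0.525,-0.98,0,0,0,0],[1,0.525,-0.98,0,0,0,0],[1,0.525,-0.98,0,0,0,0]]]' >/dev/null
python3 -m jog '[[[1,0.525,-0.98,0.5,0,0,0],[1,0.525,-0.98,0.5,0,0,0],[1,0.525,-0.98,0.5,0,0,0],[1,0.525,-0.98,0.5,0,0,0],[1,0.525,-0.98,0.5,0,0,0],[1,0,0,0.4,0,0,-0.85],[1,0,0,0.3,0,0,-0.85],[1,0,0,0.3,0,0,-0.85],[1,0,0,0.3,0,0,-0.85],[1,0,0,0,0,0,0]]]'
python3 -c "
from h import *
snap('wrist','w1')
plan([.5075,-.1192,.16],down(-138))
im,W=cloud('w1'); hsv=cv2.cvtColor(im,cv2.COLOR_RGB2HSV)
blue=(abs(hsv[...,0].astype(int)-113)<16)&(hsv[...,1]>90)&(W[...,2]>.08)&(W[...,2]<.1)
n,l,st,ct=cv2.connectedComponentsWithStats(blue.astype(np.uint8))
for i in range(1,n):
  if st[i,4]>150: print(st[i],cv2.minAreaRect(np.ascontiguousarray(W[l==i][:,:2],dtype=np.float32)))
"
```

```text
clock: 5.85
ee_pos: [0.5051, -0.1192, 0.2492]
orientation: [-0.357, 0.934, 0.0, -0.001]
wrist_force: [-0.8, 0.5, 0.1]
opening: 0.0914
finger_force: 0.0
t 5.9 tcp [ 0.5055 -0.1193  0.2497] q [-0.28  0.05  2.07  0.    1.02 -2.58] open 0.0912 x head -138.2
shift units [-0.05 -0.04  2.99] in target axes [-0.05 -0.04  2.99]
turn units [ 0.01 -0.01 -0.06]
[296 173  43  26 579] ((0.503779411315918, -0.12159121036529541), (0.02547278255224228, 0.04272108152508736), 42.33625030517578)
```

View pics/w1.png

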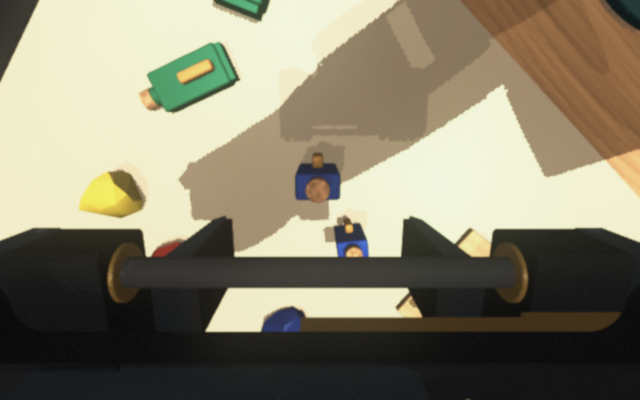

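The wrist view shows the blue flask at (317,182), lug towards tool +x, centred between the fingers. Next I descend and grip.

```bash
python3 -m jog '[[[1,0,0,0.9,0,0,0],[1,0,0,0.9,0,0,0],[1,0,0,0.9,0,0,0],[1,0,0,0.9,0,0,0],[1,0,0,0.9,0,0,0],[1,0,0,0.9,0,0,0],[1,0,0,0.95,0,0,0],[1,0,0,0,0,0,0]]]' 30
python3 -m jog '[[[0.2,0,0,0,0,0,0],[0.2,0,0,0,0,0,0],[0.2,0,0,0,0,0,0],[0.2,0,0,0,0,0,0],[0.2,0,0,0,0,0,0],[0.2,0,0,0,0,0,0]]]' 30
```

```text
clock: 6.9
ee_pos: [0.5048, -0.1191, 0.0583]
orientation: [-0.357, 0.934, 0.001, -0.001]
wrist_force: [0.3, -0.6, 0.3]
opening: 0.0915
finger_force: 0.0
clock: 7.65
ee_pos: [0.5058, -0.1194, 0.0596]
orientation: [-0.357, 0.934, -0.0, 0.0]
wrist_force: [-1.2, 0.8, 3.0]
opening: 0.0458
finger_force: 30.0
```

```bash
python3 -m jog '[[[0.2,0,0,-0.5,0,0,0],[0.2,0,0,-1,0,0,0],[0.2,0,0,-1,0,0,0],[0.2,0,0,-1,0,0,0],[0.2,0,0,-1,0,0,0],[0.2,0,0,-1,0,0,0],[0.2,0,0,-1,0,0,0],[0.2,0,0,-1,0,0,0],[0.2,0,0,-1,0,0,0],[0.2,0,0,-1,0,0,0],[0.2,0,0,-1,0,0,0],[0.2,0,0,-0.4,0,0,0]]]' 
python3 -c "
from h import *
plan(ch([.238,0,.10]),frame(-X,Z)); print(ch([.238,0,.1]))"
```

```text
clock: 9.15
ee_pos: [0.5058, -0.1194, 0.3886]
orientation: [-0.357, 0.934, -0.001, 0.001]
wrist_force: [-0.2, 0.2, -2.2]
opening: 0.0459
finger_force: 29.9
t 9.15 tcp [ 0.5058 -0.1194  0.3886] q [-0.28 -0.09  1.95 -0.    1.28 -2.58] open 0.0459 x head -138.2
shift units [-7.16  8.68  3.37] in target axes [7.27 0.32 9.22]
turn units [-9.71  4.78 30.8 ]
[0.49241336 0.21783044 0.28731583]
```

```bash
python3 -m jog '[[[0.2,0,0,0,-0.31,0.155,0.99],[0.2,0,0,0,-0.31,0.155,0.99],[0.2,0,0,0,-0.31,0.155,0.99],[0.2,0,0,0,-0.31,0.155,0.99],[0.2,0,0,0,-0.31,0.155,0.99],[0.2,0,0,0,-0.31,0.155,0.99],[0.2,0,0,0,-0.31,0.155,0.99],[0.2,0,0,0,-0.31,0.155,0.99],[0.2,0,0,0,-0.31,0.155,0.99],[0.2,0,0,0,-0.31,0.155,0.99],[0.2,0,0,0,-0.31,0.155,0.99],[0.2,0,0,0,-0.31,0.155,0.99]]]' >/dev/null
python3 -m jog '[[[0.2,0,0,0,-0.31,0.155,0.99],[0.2,0,0,0,-0.31,0.155,0.99],[0.2,0,0,0,-0.31,0.155,0.99],[0.2,0,0,0,-0.31,0.155,0.99],[0.2,0,0,0,-0.31,0.155,0.99],[0.2,0,0,0,-0.31,0.155,0.99],[0.2,0,0,0,-0.31,0.155,0.99],[0.2,0,0,0,-0.31,0.155,0.99],[0.2,0,0,0,-0.31,0.155,0.99],[0.2,0,0,0,-0.31,0.155,0.99],[0.2,0,0,0,-0.31,0.155,0.99],[0.2,0,0,0,-0.31,0.155,0.99]]]' >/dev/null
python3 -m jog '[[[0.2,0,0,0,-0.31,0.155,0.99],[0.2,0,0,0,-0.31,0.155,0.99],[0.2,0,0,0,-0.31,0.155,0.99],[0.2,0,0,0,-0.31,0.155,0.99],[0.2,0,0,0,-0.31,0.155,0.99],[0.2,0,0,0,-0.31,0.155,0.99],[0.2,0,0,0,-0.31,0.155,0.99],[0.2,0,0,0,0,0,0]]]'
python3 -c "
from h import *
plan(ch([.238,0,.10]),frame(-X,Z))"
```

```text
clock: 13.15
ee_pos: [0.5052, -0.1193, 0.3859]
orientation: [0.649, 0.7, 0.202, -0.221]
wrist_force: [0.4, 0.1, -1.7]
opening: 0.046
finger_force: 29.9
t 13.15 tcp [ 0.5052 -0.1193  0.3859] q [-0.52  0.07  1.88  0.49  1.57 -0.7 ] open 0.046 x head 94.3
shift units [7.34 0.45 9.12] in target axes [7.32 0.34 9.14]
turn units [-0.12  0.03  0.08]
```

```bash
python3 -m jog '[[[0.2,1,0,0.3,0,0,0],[0.2,1,0,0.3,0,0,0],[0.2,1,0,0.3,0,0,0],[0.2,1,0,0.3,0,0,0],[0.2,0.83,0.1,1,0,0,0],[0.2,0.83,0.1,1,0,0,0],[0.2,0.83,0.1,1,0,0,0],[0.2,0.83,0.1,1,0,0,0],[0.2,0,0,0.98,0,0,0],[0.2,0,0,0.98,0,0,0],[0.2,0,0,0.98,0,0,0],[0.2,0,0,0.98,0,0,0]]]' 
python3 -m jog '[[[0.2,0,0,0,0,0,0]]]'
python3 -c "
from h import *
snap('top','t2');snap('scene','s2')
plan(ch([.238,0,.016]),frame(-X,Z))
im,W=cloud('t2'); hsv=cv2.cvtColor(im,cv2.COLOR_RGB2HSV)
a=cv2.resize(im[150:290,150:320],None,fx=2.3,fy=2.8,interpolation=cv2.INTER_CUBIC)
b=np.load('s2.npz')['im'][130:330,300:500]; b=cv2.resize(b,(392,392),interpolation=cv2.INTER_CUBIC)
cv2.imwrite('pics/c3.png',np.hstack([a,b])[:,:,::-1])
for n in('t2','s2'):
  im,W=cloud(n); hsv=cv2.cvtColor(im,cv2.COLOR_RGB2HSV); L=(W-O)@C
  m=(abs(hsv[...,0].astype(int)-113)<16)&(hsv[...,1]>90)&(L[...,0]>.1)&(L[...,0]<.35)&(abs(L[...,1])<.08)&(L[...,2]>.03)&(L[...,2]<.2)
  if m.sum(): print(n,m.sum(),np.round(np.percentile(L[m],[2,50,98],axis=0),4).tolist())
"
```

```text
clock: 14.65
ee_pos: [0.4911, 0.2177, 0.2865]
orientation: [0.648, 0.701, 0.202, -0.221]
wrist_force: [0.2, -0.0, -1.7]
opening: 0.0459
finger_force: 29.9
clock: 14.78
ee_pos: [0.4901, 0.2177, 0.2858]
orientation: [0.648, 0.701, 0.201, -0.222]
wrist_force: [0.6, -0.1, -1.6]
opening: 0.046
finger_force: 29.9
t 14.88 tcp [0.4915 0.217  0.2879] q [ 0.08  0.04  2.1   0.69  1.11 -0.35] open 0.0463 x head 94.4
shift units [-2.79  0.01  0.04] in target axes [-2.79  0.03  0.03]
turn units [-0.12  0.04  0.1 ]
t2 372 [[0.1905, -0.0218, 0.0995], [0.2466, 0.0017, 0.1148], [0.3084, 0.0231, 0.116]]
s2 697 [[0.1823, -0.0227, 0.0988], [0.236, 0.0101, 0.1139], [0.27, 0.0243, 0.1159]]
```

View pics/c3.png

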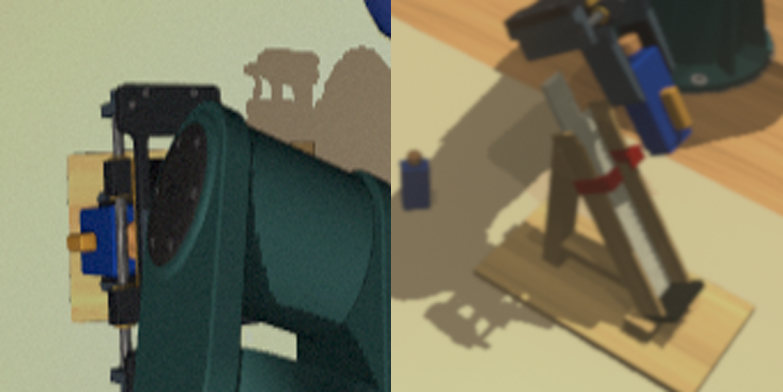

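The blue flask hangs in line above the channel, lug up, with its base at about x 0.18. Next I lower it and release.

```bash
python3 -m jog '[[[0.2,-0.8,0,0,0,0,0],[0.2,-0.8,0,0,0,0,0],[0.2,-0.6,0,0,0,0,0],[0.2,-0.4,0,0,0,0,0],[0.2,-0.2,0,0,0,0,0],[0.2,0,0,0,0,0,0]]]' 
python3 -m jog '[[[1,0,0,0,0,0,0],[1,0,0,0,0,0,0],[1,0,0,0,0,0,0],[1,0,0,0,0,0,0],[1,0,0,0,0,0,0],[1,0,0,0,0,0,0]]]'
cat > chk.py <<'E'
from h import *
import sys
t=sys.argv[1]; snap('scene',t)
im,W=cloud(t); hsv=cv2.cvtColor(im,cv2.COLOR_RGB2HSV); L=(W-O)@C
for nm,h,w in(('blue',113,16),('green',75,20)):
  m=(abs(hsv[...,0].astype(int)-h)<w)&(hsv[...,1]>80)&(L[...,0]>-.05)&(L[...,0]<.35)&(abs(L[...,1])<.06)&(L[...,2]>-.01)&(L[...,2]<.2)
  if m.sum()>20: print(nm,m.sum(),np.round(np.percentile(L[m],[2,50,98],axis=0),4).tolist())
b=im[130:330,300:500]; cv2.imwrite(f'pics/{t}c.png',cv2.resize(b,(500,500),interpolation=cv2.INTER_CUBIC)[:,:,::-1])
E
python3 chk.py s3
```

```text
clock: 15.62
ee_pos: [0.4965, 0.148, 0.2392]
orientation: [0.649, 0.7, 0.202, -0.221]
wrist_force: [-1.7, -1.6, -2.7]
opening: 0.0456
finger_force: 30.0
clock: 16.38
ee_pos: [0.4966, 0.1484, 0.2394]
orientation: [0.648, 0.7, 0.202, -0.221]
wrist_force: [-0.2, -0.6, 0.5]
opening: 0.0913
finger_force: 0.0
blue 454 [[0.002, -0.0185, 0.0195], [0.0647, 0.0084, 0.0261], [0.0917, 0.0229, 0.0284]]
```

View pics/s3c.png

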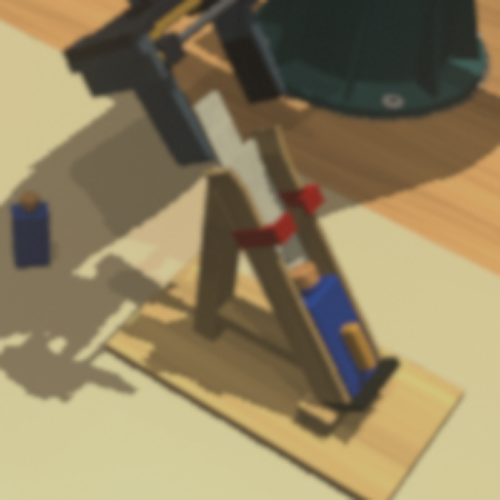

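Blue is fully down, base first with the lug up. Next I withdraw uphill and go for green.

```bash
python3 -m jog '[[[1,0,0,-0.9,0,0,0],[1,0,0,-0.9,0,0,0],[1,0,0,-0.9,0,0,0],[1,0,0,-0.9,0,0,0],[1,0,0,-0.9,0,0,0],[1,0,0,-0.9,0,0,0],[1,0,0,0,0,0,0]]]' 
python3 -c "
from h import *
plan([.5424,-.311,.22],down(155.1))"
```

```text
clock: 17.3
ee_pos: [0.5049, 0.0555, 0.3735]
orientation: [0.649, 0.7, 0.203, -0.22]
wrist_force: [0.1, -0.2, -0.5]
opening: 0.0914
finger_force: 0.0
t 17.3 tcp [0.5049 0.0555 0.3735] q [-0.23 -0.03  2.    0.58  1.41 -0.48] open 0.0914 x head 94.3
shift units [-13.     0.32  -2.81] in target axes [ -6.28 -10.55   5.12]
turn units [  4.6   -7.87 -14.7 ]
```

```bash
python3 -m jog '[[[1,0,0,0,0.307,-0.525,-0.98],[1,0,0,0,0.307,-0.525,-0.98],[1,0,0,0,0.307,-0.525,-0.98],[1,0,0,0,0.307,-0.525,-0.98],[1,0,0,0,0.307,-0.525,-0.98],[1,0,0,0,0.307,-0.525,-0.98],[1,0,0,0,0.307,-0.525,-0.98],[1,0,0,0,0.307,-0.525,-0.98],[1,0,0,0,0.307,-0.525,-0.98],[1,0,0,0,0.307,-0.525,-0.98],[1,0,0,0,0.307,-0.525,-0.98],[1,0,0,0,0.307,-0.525,-0.98]]]' >/dev/null
python3 -m jog '[[[1,0,0,0,0.307,-0.525,-0.98],[1,0,0,0,0.307,-0.525,-0.98],[1,0,0,0,0.307,-0.525,-0.98]]]' >/dev/null
python3 -m jog '[[[1,-0.57,-0.96,0.465,0,0,0],[1,-0.57,-0.96,0.465,0,0,0],[1,-0.57,-0.96,0.465,0,0,0],[1,-0.57,-0.96,0.465,0,0,0],[1,-0.57,-0.96,0.465,0,0,0],[1,-0.57,-0.96,0.465,0,0,0],[1,-0.57,-0.96,0.465,0,0,0],[1,-0.57,-0.96,0.465,0,0,0],[1,-0.57,-0.96,0.465,0,0,0],[1,-0.57,-0.96,0.465,0,0,0],[1,-0.57,-0.96,0.465,0,0,0],[1,0,0,0,0,0,0]]]'
python3 -c "
from h import *
plan([.5424,-.311,.004],down(155.1))
snap('wrist','w2')
im,W=cloud('w2'); hsv=cv2.cvtColor(im,cv2.COLOR_RGB2HSV)
for nm,b in(('green',(abs(hsv[...,0].astype(int)-75)<20)&(hsv[...,1]>70)&(W[...,2]>.021)&(W[...,2]<.035)),('lug',(hsv[...,0]<28)&(hsv[...,1]>90)&(W[...,2]>.036)&(W[...,2]<.05))):
  n,l,st,ct=cv2.connectedComponentsWithStats(b.astype(np.uint8))
  for i in range(1,n):
    if st[i,4]>150: print(nm,st[i],cv2.minAreaRect(np.ascontiguousarray(W[l==i][:,:2],dtype=np.float32)))
"
```

```text
clock: 20.68
ee_pos: [0.5406, -0.3109, 0.2163]
orientation: [0.216, 0.976, 0.0, -0.003]
wrist_force: [-0.7, 1.0, -0.6]
opening: 0.091
finger_force: 0.0
t 20.68 tcp [ 0.5406 -0.3109  0.2163] q [-0.56  0.26  1.89 -0.    1.   -1.69] open 0.091 x head 155.1
shift units [-0.09  0.02  7.08] in target axes [-0.06  0.02  7.08]
turn units [-0.01 -0.07  0.  ]
green [235  52  54  50 683] ((0.420237272977829, -0.3138561248779297), (0.026837032288312912, 0.05619551241397858), 8.328702926635742)
green [ 296  115   41   88 2793] ((0.5176923274993896, -0.302020788192749), (0.04340743273496628, 0.09493297338485718), 65.77771759033203)
lug [311 130  11  39 417] ((0.5057981014251709, -0.29635801911354065), (0.010425128974020481, 0.03883018344640732), 65.07882690429688)
lug [366 289  39  29 279] ((0.6995065808296204, -0.29705390334129333), (0.044215843081474304, 0.04185958206653595), 70.81689453125)
```

View pics/w2.png

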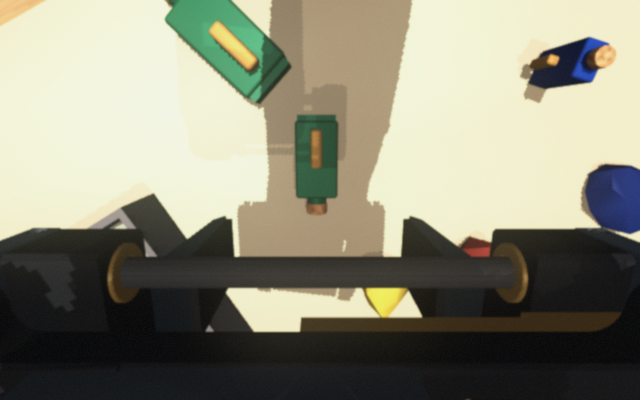

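The green flask lies at (316,158), centred between the fingers with its cork towards the gripper. Next I descend and grip.

```bash
python3 -m jog '[[[1,-0.01,0,0.95,0,0,0],[1,-0.01,0,0.95,0,0,0],[1,-0.01,0,0.95,0,0,0],[1,-0.01,0,0.95,0,0,0],[1,-0.01,0,0.95,0,0,0],[1,-0.01,0,0.95,0,0,0],[1,0,0,0.8,0,0,0],[1,0,0,0.5,0,0,0],[1,0,0,0,0,0,0]]]' 
python3 -m jog '[[[0.2,0,0,0,0,0,0],[0.2,0,0,0,0,0,0],[0.2,0,0,0,0,0,0],[0.2,0,0,0,0,0,0],[0.2,0,0,0,0,0,0],[0.2,0,0,0,0,0,0]]]' 40
python3 -m jog '[[[0.2,0,0,-0.5,0,0,0],[0.2,0,0,-1,0,0,0],[0.2,0,0,-1,0,0,0],[0.2,0,0,-1,0,0,0],[0.2,0,0,-1,0,0,0],[0.2,0,0,-1,0,0,0],[0.2,0,0,-1,0,0,0],[0.2,0,0,-1,0,0,0],[0.2,0,0,-1,0,0,0],[0.2,0,0,-1,0,0,0],[0.2,0,0,-1,0,0,0],[0.2,0,0,-1,0,0,0]]]'
python3 -c "
from h import *
plan(ch([.250,0,.15]),frame(-Z,-X)); print(ch([.25,0,.15]))"
```

```text
clock: 21.85
ee_pos: [0.5422, -0.3103, 0.0082]
orientation: [0.215, 0.977, 0.0, -0.002]
wrist_force: [-0.2, -0.5, 0.6]
opening: 0.0911
finger_force: 0.0
clock: 22.6
ee_pos: [0.5426, -0.3113, 0.0089]
orientation: [0.215, 0.977, -0.0, -0.001]
wrist_force: [-0.7, -0.7, 3.5]
opening: 0.0459
finger_force: 39.9
clock: 24.1
ee_pos: [0.5429, -0.3108, 0.3555]
orientation: [0.215, 0.977, -0.0, -0.001]
wrist_force: [0.7, -0.3, -2.0]
opening: 0.0461
finger_force: 39.9
t 24.1 tcp [ 0.5429 -0.3108  0.3555] q [-0.56  0.13  1.78 -0.    1.23 -1.69] open 0.0461 x head 155.2
shift units [ 9.47 16.28  0.99] in target axes [ 11.61  -0.48 -14.86]
turn units [  7.3  -12.39  14.09]
[0.49009576 0.25182622 0.32582448]
```

```bash
python3 -m jog '[[[0.2,0.557,0.958,0,0,0,0],[0.2,0.557,0.958,0,0,0,0],[0.2,0.557,0.958,0,0,0,0],[0.2,0.557,0.958,0,0,0,0],[0.2,0.557,0.958,0,0,0,0],[0.2,0.557,0.958,0,0,0,0],[0.2,0.557,0.958,0,0,0,0],[0.2,0.557,0.958,0,0,0,0],[0.2,0.557,0.958,0,0,0,0],[0.2,0.557,0.958,0,0,0,0],[0.2,0.557,0.958,0,0,0,0],[0.2,0.557,0.958,0,0,0,0]]]' >/dev/null
python3 -m jog '[[[0.2,0.557,0.958,0,0,0,0],[0.2,0.557,0.958,0,0,0,0],[0.2,0.557,0.958,0,0,0,0],[0.2,0.557,0.958,0,0,0,0],[0.2,0.557,0.958,0,0,0,0],[0.2,0,0,0,0,0,0]]]'
python3 -m jog '[[[0.2,0,0,0,0.487,-0.826,0.939],[0.2,0,0,0,0.487,-0.826,0.939],[0.2,0,0,0,0.487,-0.826,0.939],[0.2,0,0,0,0.487,-0.826,0.939],[0.2,0,0,0,0.487,-0.826,0.939],[0.2,0,0,0,0.487,-0.826,0.939],[0.2,0,0,0,0.487,-0.826,0.939],[0.2,0,0,0,0.487,-0.826,0.939]]]'
python3 -c "
from h import *
plan(ch([.2515,0,.10]),frame(-Z,-X))"
```

```text
clock: 26.35
ee_pos: [0.49, 0.253, 0.3544]
orientation: [0.214, 0.977, -0.0, -0.001]
wrist_force: [-0.4, -0.4, -1.6]
opening: 0.0458
finger_force: 39.9
clock: 27.35
ee_pos: [0.4906, 0.2507, 0.3545]
orientation: [0.451, 0.853, -0.179, 0.191]
wrist_force: [0.3, -0.5, -1.4]
opening: 0.0455
finger_force: 39.9
t 27.35 tcp [0.4906 0.2507 0.3545] q [ 0.66  0.09  1.9  -0.51  1.38  0.22] open 0.0455 x head 126.5
shift units [-0.08 -0.4   2.28] in target axes [ 0.76 -0.01  2.18]
turn units [ 3.39 -5.76  6.54]
```

```bash
python3 -m jog '[[[0.2,0,0,0,0.484,-0.823,0.934],[0.2,0,0,0,0.484,-0.823,0.934],[0.2,0,0,0,0.484,-0.823,0.934],[0.2,0,0,0,0.484,-0.823,0.934],[0.2,0,0,0,0.484,-0.823,0.934],[0.2,0,0,0,0.484,-0.823,0.934],[0.2,0,0,0,0.484,-0.823,0.934],[0.2,0,0,0,0,0,0]]]'
cat > c2.py <<'E'
from h import *
import sys
plan(ch([.2515,0,float(sys.argv[1])]),frame(-Z,-X))
for n in('top','scene'):
  snap(n,n+'5'); im,W=cloud(n+'5'); hsv=cv2.cvtColor(im,cv2.COLOR_RGB2HSV); L=(W-O)@C
  m=(abs(hsv[...,0].astype(int)-75)<20)&(hsv[...,1]>70)&(L[...,0]>.1)&(L[...,0]<.36)&(abs(L[...,1])<.06)&(L[...,2]>.01)&(L[...,2]<.25)
  if m.sum()>20: print(n,m.sum(),np.round(np.percentile(L[m],[2,50,98],axis=0),4).tolist())
b=np.load('scene5.npz')['im'][100:300,290:490]; cv2.imwrite('pics/c5.png',cv2.resize(b,(500,500),interpolation=cv2.INTER_CUBIC)[:,:,::-1])
E
python3 c2.py .1
```

```text
clock: 28.35
ee_pos: [0.4908, 0.2511, 0.3536]
orientation: [0.604, 0.65, -0.315, 0.336]
wrist_force: [0.5, -1.1, -1.9]
opening: 0.0459
finger_force: 39.9
t 28.35 tcp [0.4908 0.2511 0.3536] q [ 0.74  0.3   1.79 -0.7   1.73  0.81] open 0.0459 x head 94.3
shift units [ 0.72 -0.02  2.18] in target axes [ 0.72 -0.02  2.18]
turn units [ 0.   -0.02  0.06]
top 542 [[0.2123, -0.0191, 0.1602], [0.2849, 0.004, 0.1834], [0.2916, 0.0263, 0.1924]]
scene 540 [[0.2016, -0.0184, 0.1617], [0.2375, 0.0207, 0.181], [0.2911, 0.0289, 0.1856]]
```

View pics/c5.png

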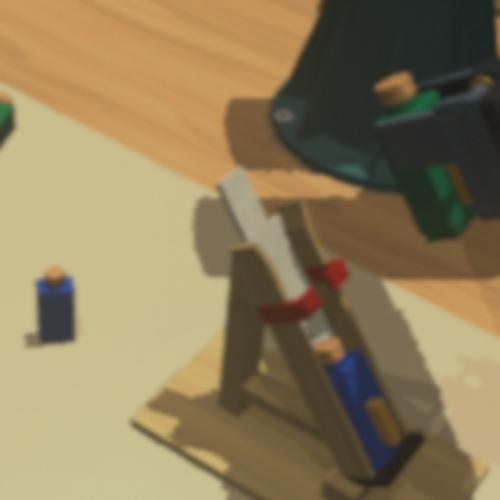

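```bash
python3 -m jog '[[[0.2,0.72,-0.02,0,0,0,0.06],[0.2,0,0,0.7,0,0,0],[0.2,0,0,0.7,0,0,0],[0.2,0,0,0.7,0,0,0],[0.2,0,0,0.7,0,0,0],[0.2,0,0,0.7,0,0,0],[0.2,0,0,0,0,0,0]]]'
python3 c2.py .0105; python3 - <<'E'
from h import *
for n in('top5','scene5'):
  im,W=cloud(n); hsv=cv2.cvtColor(im,cv2.COLOR_RGB2HSV); L=(W-O)@C
  g=(abs(hsv[...,0].astype(int)-75)<20)&(hsv[...,1]>60)&(L[...,0]>.1)&(L[...,0]<.36)&(abs(L[...,1])<.06)&(L[...,2]>.02)&(L[...,2]<.2)
  for a in np.arange(.165,.275,.01):
    m=g&(abs(L[...,0]-a)<.005)&(L[...,2]>np.percentile(L[g][:,2],50)-.006)
    if m.sum()>5: print(n,round(a,3),m.sum(),np.round([L[m][:,1].min(),L[m][:,1].max(),np.median(L[m][:,2])],4))
E
```

```text
clock: 29.32
ee_pos: [0.4949, 0.1767, 0.275]
orientation: [0.606, 0.648, -0.315, 0.337]
wrist_force: [0.2, -0.8, -1.1]
opening: 0.0459
finger_force: 39.9
t 29.32 tcp [0.4949 0.1767 0.275 ] q [ 0.65  0.33  1.92 -0.75  1.56  0.86] open 0.0459 x head 93.8
shift units [0.   0.01 1.62] in target axes [0.   0.01 1.62]
turn units [-0.01 -0.01 -0.01]
top 648 [[0.1898, -0.0377, 0.0539], [0.2632, -0.0021, 0.0779], [0.2867, 0.0273, 0.2475]]
scene 304 [[0.1797, -0.0209, 0.0605], [0.2099, 0.0204, 0.076], [0.2693, 0.0261, 0.0798]]
top5 0.185 17 [-0.02    0.0236  0.0783]
top5 0.195 28 [-0.0198  0.0234  0.078 ]
top5 0.205 27 [-0.0196  0.025   0.0779]
top5 0.215 29 [-0.0195  0.0248  0.0781]
top5 0.225 42 [-0.0193  0.0245  0.0781]
top5 0.235 44 [-0.0548  0.0244  0.0782]
top5 0.245 50 [-0.0189  0.0274  0.0782]
top5 0.255 53 [-0.0551  0.0442  0.0782]
top5 0.265 130 [-0.0597  0.042   0.0766]
top5 0.275 17 [-0.0577  0.0103  0.1762]
scene5 0.175 8 [0.0092 0.0212 0.0747]
scene5 0.185 28 [0.0116 0.0252 0.0766]
scene5 0.195 38 [0.0144 0.0261 0.0767]
scene5 0.205 34 [0.0147 0.0252 0.0769]
scene5 0.215 37 [0.0136 0.0267 0.0772]
scene5 0.225 24 [0.0153 0.0262 0.077 ]
scene5 0.255 9 [-0.0214 -0.0093  0.078 ]
scene5 0.265 74 [-0.0218  0.0306  0.0762]
```

View pics/c5.png

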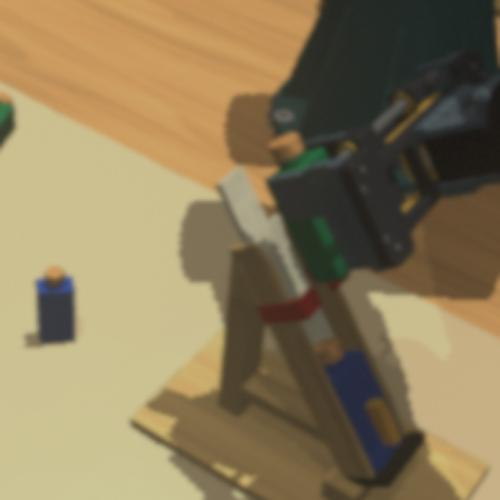

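```bash
python3 -m jog '[[[0.2,0,-0.04,0.5,0,0,0],[0.2,0,0,0.4,0,0,0],[0.2,0,0,0.2,0,0,0],[0.2,0,0,0,0,0,0]]]'
python3 -m jog '[[[0.2,0,0,0.3,0,0,0],[0.2,0,0,0.2,0,0,0],[0.2,0,0,0,0,0,0],[0.2,0,0,0,0,0,0]]]'
python3 c2.py .0105
```

```text
clock: 29.92
ee_pos: [0.4959, 0.1508, 0.2567]
orientation: [0.606, 0.648, -0.314, 0.337]
wrist_force: [0.4, 0.4, -1.6]
opening: 0.0457
finger_force: 39.9
clock: 30.42
ee_pos: [0.4969, 0.139, 0.2483]
orientation: [0.606, 0.648, -0.314, 0.338]
wrist_force: [0.8, -0.7, -2.0]
opening: 0.0457
finger_force: 39.9
t 30.43 tcp [0.4969 0.139  0.2483] q [ 0.6   0.33  1.97 -0.79  1.49  0.88] open 0.0457 x head 93.8
shift units [-0.    0.03  0.08] in target axes [-0.    0.03  0.08]
turn units [ 0.02 -0.03 -0.02]
top 949 [[0.1906, -0.0388, 0.0135], [0.2663, 0.0101, 0.0328], [0.3512, 0.0543, 0.2494]]
scene 379 [[0.1828, -0.0194, 0.0226], [0.3082, 0.0185, 0.243], [0.3554, 0.0443, 0.2498]]
```

```bash
python3 -m jog '[[[0.2,0,0,0.1,0,0,0],[0.2,0,0,0,0,0,0]]]'
python3 -m jog '[[[1,0,0,0,0,0,0],[1,0,0,0,0,0,0],[1,0,0,0,0,0,0],[1,0,0,0,0,0,0],[1,0,0,0,0,0,0],[1,0,0,0,0,0,0],[1,0,0,0,0,0,0]]]'
python3 chk.py s6
```

```text
clock: 30.78
ee_pos: [0.4969, 0.1364, 0.2464]
orientation: [0.606, 0.648, -0.314, 0.337]
wrist_force: [0.2, 0.1, -1.9]
opening: 0.0458
finger_force: 39.9
clock: 31.65
ee_pos: [0.497, 0.1365, 0.2465]
orientation: [0.606, 0.648, -0.314, 0.337]
wrist_force: [0.0, -0.6, -0.7]
opening: 0.0914
finger_force: 0.0
blue 403 [[0.004, -0.0165, 0.0197], [0.0658, 0.0092, 0.0262], [0.0916, 0.0218, 0.0285]]
green 91 [[0.1166, -0.0017, 0.0143], [0.1665, 0.0122, 0.0264], [0.2012, 0.0201, 0.0281]]
```

View pics/s6c.png

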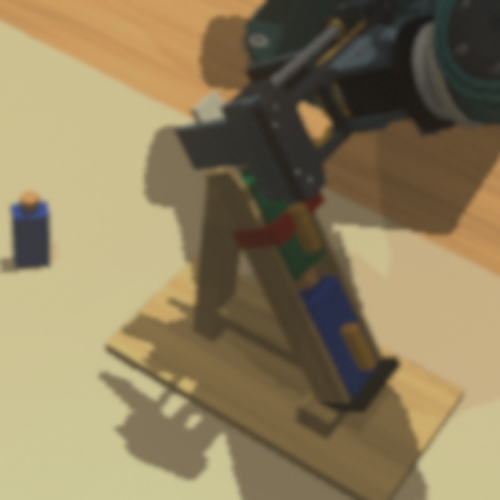

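Green slid down through the gate, and its body ends at about x 0.201, against blue's cork. Next I retract along the normal and check.

```bash
python3 -m jog '[[[1,0,0,-0.6,0,0,0],[1,0,0,-0.9,0,0,0],[1,0,0,-0.9,0,0,0],[1,0,0,-0.9,0,0,0],[1,0,0,-0.9,0,0,0],[1,0,0,-0.9,0,0,0],[1,0,0,0,0,0,0],[1,0,0,0,0,0,0]]]'
python3 chk.py s7; python3 -c "
from h import *
im,W=cloud('s7');hsv=cv2.cvtColor(im,cv2.COLOR_RGB2HSV); L=(W-O)@C
m=(hsv[...,0]<30)&(hsv[...,1]>90)&(L[...,2]>.036)&(L[...,2]<.046)&(abs(L[...,1])<.02)&(L[...,0]>0)&(L[...,0]<.24)
for lo,hi in((0,.1),(.1,.18)):
  k=m&(L[...,0]>lo)&(L[...,0]<hi); print('lug',k.sum(),np.round(L[k].mean(0),4) if k.any() else '')
snap('top','t7'); im,W=cloud('t7'); hsv=cv2.cvtColor(im,cv2.COLOR_RGB2HSV); U,V=np.meshgrid(np.arange(640),np.arange(400))
b=im[190:280,170:300]; cv2.imwrite('pics/t7c.png',cv2.resize(b,None,fx=5,fy=5,interpolation=cv2.INTER_CUBIC)[:,:,::-1])"
```

```text
clock: 32.7
ee_pos: [0.488, 0.2613, 0.3343]
orientation: [0.606, 0.648, -0.314, 0.337]
wrist_force: [0.7, -0.2, 0.4]
opening: 0.0912
finger_force: 0.0
blue 432 [[0.0026, -0.0157, 0.0198], [0.0645, 0.0094, 0.0262], [0.0925, 0.0232, 0.0285]]
green 397 [[0.1143, -0.0207, 0.0174], [0.1799, 0.0048, 0.0262], [0.2022, 0.0202, 0.0284]]
lug 94 [0.0372 0.0034 0.0395]
lug 124 [1.485e-01 1.000e-04 3.910e-02]
```

```bash
python3 -c "
from h import *
print(ctrl.finish_job())"
```

```text
the job is handed in; nothing more can be done
None
```

Both flasks are in the chute, lugs up and corks uphill: blue against the rubber stop, green against blue's cork. The stones were not touched, and I handed the job in at about 33 s; the hand-in gave no verdict.

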